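# Line up the vial packs on the shaker and set its selector

## Robot

A 6-joint arm with a two-finger parallel gripper is mounted at the origin on the work surface. World frame = base frame: x ahead of the robot, y to its left, z up, the work surface at z = 0. Lengths are in mm, angles in rad, forces in N, time in s.
With the tool pointing down it reaches from about 325 to 900 mm from the base axis. Payload 6.1 kg.
Tool frame: the origin (TCP) lies on the centre line of the jaws, within the pads' length; the fingertips stand 8 mm ahead of it and the grasp point (between the pads) lies 11 mm behind it (ctrl.finger_overhang is the distance from the TCP to the fingertips, in mm); z points along the fingers, y is the line along which they close (so a half turn about z gives the same grasp; the last joint's range is limited). The gripper opens to 87 mm and grips with 3 to 60 N. Pads are 19 mm wide; open, the fingers measure 117 mm over their backs; the gripper's body (75 mm by 190 mm) begins 51 mm behind the grasp point.
Start: joints at [-0.126, 0.22, 1.526, -0, 1.395, -0.126], TCP at [624.993, -0.003, 230.538] pointing down, gripper open.
Joint ranges: [-2.98, 2.98], [-0.91, 2.08], [0.09, 2.57], [-1.24, 4.39], [0.2, 2.65], [-2.68, 2.68]. Speed limits (rad/s): [2.57, 2.57, 3.01, 3.14, 3.14, 3.14].

## Interface

Orientations are given as a unit quaternion [x, y, z, w].
In Python, from workcell import ctrl gives the robot as it stands. The module is installed in compiled form; this text tells all that it offers.
- The arm moves only by the tool play_rows, never from a script. Its argument "deltas" is a list of rows, each a list of 7 numbers: the turn, a rotation vector about the tool's x, y, z in degrees, then the shift along the tool's x, y, z in cm, then the finger opening in cm, from 0 to 8.7. A call has 1 to 20 rows; each row is the pose to reach, as a shift and turn from the pose commanded when the call began, along the tool's axes at that moment; what a row does not reach only later rows make up. A row lasts 1/12 s, in which the tool goes at most 41.7 mm and 7.16 degrees, less where a joint would pass 70% of its speed; a pose out of reach is approached as far as the arm can. A call with a gripper value outside its range is refused whole. The fingers move at their own pace and stop on an object; "grip_force" is the grip in N (left out, the last holds). Time passes only in rows, so rows that repeat a pose let the fingers close. It gives the time, the measured TCP pose, the force, the opening and the grip force at its end, in the units of the state.
- ctrl.get_obs(): the state, without advancing time (a new reading comes with each control period).
- ctrl.camera(name): name is "scene" or "side" or "wrist"; returns the picture (480x640x3 uint8, red, green, blue); there is no depth.
- ctrl.camera_params(name): a dict with "fx", "fy", "cx", "cy" (pixels), "pose" (4x4, takes a point from camera to world coordinates); the wrist camera has in their place "T_tool_cam" (4x4, takes a point from camera to tool coordinates, whose origin is the TCP and whose axes are the flange's). Camera axes: x right, y up, looking along -z (the intrinsics and any distortion apply to the point x, -y, -z); pixel columns grow to the right and rows downward; lengths in mm; the calibration is good to about 2 mm. The wrist camera is an equidistant fisheye: a pixel r from the principal point sees the ray r / f radians off the axis. A picture is of the moment at which its call begins: read the wrist's pose just before it. camera_params takes no time and is no camera call.
- ctrl.hand_in(): hands the job in; it is judged then, once.
Trained networks look in the newest picture that a camera, given by its name, has taken for a name from the list of things; names that differ only in an ending like _2 or _b are one class to them, and where a whole thing is asked for, a point or a joint stands for the part that bears it (a point fixed in the world has none). Each returns a list of dicts, best first, with "confidence" (0 to 1); they miss things now and then, are a little off and sometimes report something else, mostly with a low value. They report only what shows in the picture. A call takes as long as a camera call.
- ctrl.boxes_of(label, camera): "rect" ([centre column, centre row, width, height] in pixels, round what is visible of it).
The state is a dict: "t": time; "joint_positions": joint angles; "joint_vel": joint speeds; "effort": joint torques, N m; "position": TCP position; "ee_rot": TCP orientation; "contact_force": force on the tool from outside, world axes, zero at the start; "torque": the same for the moment, N m; "width": finger opening in mm; "grip_force": force on a finger pad.
Only numpy, scipy, OpenCV 4.12 (cv2) and the standard library are available. Lean on these libraries where they do the work, as an engineer would, in place of code of your own. Each camera call takes 0.05 s, during which the arm holds its last target. There are 200 camera calls.

## Task

Using the straightedge as a pusher, and without touching the vial packs by hand, push all three packs together up against the fence at the far edge of the shaker platform, then set the straightedge down standing on the front part of the platform, well clear of the packs. After the packs are lined up, turn the selector on the control box anticlockwise to its end stop, then clockwise exactly three clicks, and let go. Keep the packs upright and leave the jar and the beaker where they are.

Things in the scene. Friction and masses are not known exactly. Their poses are not given: they have to be found in the camera images.
- shaker: Fixed low grey shaker with a flat grey platform, top 45 mm above the bench. Origin at the bench; z up, x away from the robot at yaw 0. The platform spans x -170 to +130 mm, y -130 to +130 mm. The aluminium fence along its far edge, 30 mm high, as wide as the platform, has its inner face at x = +110 mm. It stands left or right of the robot, turned up to 9 degrees.
- straightedge_grip (a point): Centre of the grip fin of the loose aluminium straightedge (250 g) on the front of the platform. Fin: black, upright, 12 mm thick (x), 70 mm long (y), 5 to 60 mm above the underside; this point is 34 mm above the underside. Base 70 (x) by 200 mm (y), 5 mm thick, x -25 to +45 mm from here. Turned up to 14 degrees from the shaker's axes at the start.
- straightedge_blade (a point): Middle of the straightedge's flat pushing face, 45 mm in its +x from the grip point and 20 mm above the underside. The upright blade is 200 mm long (y), 5 mm thick, its top 35 mm above the underside; between blade and fin 34 mm are free.
- pack0_center (a point): Centre, half-way up, of one of three alike vial packs: seven upright vials in a blue hexagonal cluster with white caps, 60 mm across corners and 55 mm across flats, 62 mm high, z up, about 120 g, standing loose on the platform; the three stand side by side in y, about 68 mm apart, at differing distances from the fence.
- pack1_center (a point): Centre, half-way up, of another vial pack: seven upright vials in a blue hexagonal cluster with white caps, 60 mm across corners and 55 mm across flats, 62 mm high, z up, about 120 g, standing loose on the platform; the three stand side by side in y, about 68 mm apart, at differing distances from the fence.
- pack2_center (a point): Centre, half-way up, of another vial pack: seven upright vials in a blue hexagonal cluster with white caps, 60 mm across corners and 55 mm across flats, 62 mm high, z up, about 120 g, standing loose on the platform; the three stand side by side in y, about 68 mm apart, at differing distances from the fence.
- control: Fixed white control box, 200 (x) by 180 mm (y), origin at the bench under its centre, x away from the robot at yaw 0. Its panel slopes at 35 degrees, from 45 mm high at the front to 185 mm at the back. It stands on the other side from the shaker, turned up to 11 degrees.
- dial_grip (a point): Point on the selector's axis at the height to grip its bar, 31 mm out from the panel. The frame is fixed to the panel: z out of the panel along the axis (35 degrees from vertical, leaning toward the robot), x up the slope, y to the left facing the panel. The black bar is 60 mm long, 14 mm thick, 6 to 46 mm above the panel, on a disc 64 mm across whose top is 10 mm above the panel.
- selector (a joint): Selector angle, rad: 0 at the anticlockwise end stop, growing clockwise facing the panel, to 1.75 at the other stop. Six click positions 0.35 apart, each at a black tick; a click takes about 0.16 N m and it settles in the nearest when let go. At angle q the end of the bar with the white line points 0.875 - q rad anticlockwise from straight up the slope.
- jar_c (a point): Centre of the small amber jar, 50 mm across, 75 mm high, loose on the bench between shaker and control box. A bystander.
- beaker_c (a point): Centre of the white beaker, 60 mm across, 80 mm high, loose on the bench between shaker and control box, farther back than the jar. A bystander.

How it is judged (in metres and radians):
On the way, in this order (a step that is already met when the one before it is completed fails the run):
1. all three packs stand upright against the fence (centres within 38 mm of its face) (x of each of pack0_center, pack1_center, pack2_center in the frame of shaker above 0.072 m and z of pack0_center in the frame of shaker between 0.068 and 0.085 m and angle between each of pack0_center, pack1_center, pack2_center's own z axis and vertical below 0.15 rad and z of pack1_center in the frame of shaker between 0.068 and 0.085 m and z of pack2_center in the frame of shaker between 0.068 and 0.085 m), for 0.2 s.
2. then the selector is at its anticlockwise end stop (below 0.1 rad) (value of joint selector below 0.1 rad), for 0.1 s.
At the end, for the whole second after the job is handed in: The packs stand upright on the platform, centres within 38 mm of the fence face; the straightedge stands on its base on the front of the platform (grip centre at shaker x -190 to -50 mm, y within 100 mm); the selector rests at three clicks, 1.05 rad within 0.12 (all of step 1 and value of joint selector between 0.93 and 1.17 rad and x of straightedge_grip in the frame of shaker between -0.19 and -0.05 m and y of straightedge_grip in the frame of shaker between -0.1 and 0.1 m and angle between straightedge_grip's own z axis and vertical below 0.1 rad and z of straightedge_grip in the frame of shaker between 0.072 and 0.087 m); the robot touches nothing.
It fails at once if the hand or arm touches a vial pack (over 1 N) (contact force between any of the fingers, the arm and pack0 above 1 N or contact force between any of the fingers, the arm and pack1 above 1 N or contact force between any of the fingers, the arm and pack2 above 1 N).
It fails at once if a pack is tipped over 30 degrees (angle between any of pack0_center, pack1_center, pack2_center's own z axis and vertical above 0.52 rad).
It fails at once if the jar or beaker is moved over 20 mm (distance of any of jar_c, beaker_c from where it was at the start of the episode above 0.02 m).
It also fails if it takes over 58 s, if anything falls off the work surface, if the arm or the gripper's body presses on something with over 40 N, if the wrist force passes 120 N, or if a joint passes its speed limit or range.

## Working session

There is one attempt and no reset: what is moved stays moved. The work goes in short steps, Python scripts to look and compute and a tool call to move; the robot and the scene stay as the last step left them, time stands still between calls to the robot, and variables do not carry over. Pictures are saved under pics/ and viewed, at most 10 in all, crops included, and the job is handed in when it is done.

Besides the shell and the picture viewer there is one more tool, called after "Call:" by a JSON object that holds its "fn" and its "kwargs", one argument or row to a line. play_rows: Moves the arm, as the interface text tells. Its arguments: {"type":"object","properties":{"deltas":{"type":"array","items":{"type":"array","items":{"type":"number"}}},"grip_force":{"type":"number"}},"required":["deltas"]}

```bash
mkdir -p pics
cat > h.py <<'E'
import numpy as np, cv2
from scipy.spatial.transform import Rotation as R
from workcell import ctrl
def ray(cam,u,v,obs=None):
    p=ctrl.camera_params(cam)
    x=(u-p['cx'])/p['fx']; y=(v-p['cy'])/p['fy']
    if cam=='wrist':
        r=np.hypot(x,y); d=np.array([x/r*np.sin(r),-y/r*np.sin(r),-np.cos(r)]) if r>1e-9 else np.array([0,0,-1.])
        T=np.eye(4);T[:3,:3]=R.from_quat(obs['ee_rot']).as_matrix();T[:3,3]=obs['position'];T=T@np.array(p['T_tool_cam'])
    else:
        d=np.array([x,-y,-1.]);T=np.array(p['pose'])
    d=T[:3,:3]@d; return T[:3,3],d/np.linalg.norm(d)
def atz(cam,u,v,z,obs=None):
    o,d=ray(cam,u,v,obs); return o+d*(z-o[2])/d[2]
def tri(rays):
    A=sum(np.eye(3)-np.outer(d,d) for o,d in rays);b=sum((np.eye(3)-np.outer(d,d))@o for o,d in rays)
    return np.linalg.solve(A,b)
def proj(cam,P,obs=None):
    p=ctrl.camera_params(cam)
    if cam=='wrist':
        T=np.eye(4);T[:3,:3]=R.from_quat(obs['ee_rot']).as_matrix();T[:3,3]=obs['position'];T=T@np.array(p['T_tool_cam'])
    else: T=np.array(p['pose'])
    q=T[:3,:3].T@(np.asarray(P,float)-T[:3,3]); q=np.array([q[0],-q[1],-q[2]])
    if cam=='wrist':
        s=np.hypot(q[0],q[1]); th=np.arctan2(s,q[2]); return np.array([p['cx']+p['fx']*th*q[0]/s,p['cy']+p['fy']*th*q[1]/s])
    return np.array([p['cx']+p['fx']*q[0]/q[2],p['cy']+p['fy']*q[1]/q[2]])
def snap(cam,name):
    o=ctrl.get_obs(); im=ctrl.camera(cam); cv2.imwrite('pics/'+name+'.png',im[:,:,::-1]); return o,im
E
python3 - <<'E'
from h import *
for c in ['scene','side','wrist']:
    o,im=snap(c,c+'0'); p=ctrl.camera_params(c)
    print(c,{k:np.round(v,3).tolist() for k,v in p.items()})
    for l in ['shaker','straightedge_grip','pack0_center','control','dial_grip','jar_c','beaker_c']:
        print(l,[(np.round(b['rect']).tolist(),round(b['confidence'],2)) for b in ctrl.boxes_of(l,c)[:4]])
print(ctrl.get_obs())
E
```

```text
scene {'fx': 590.734, 'fy': 590.734, 'cx': 316.758, 'cy': 243.08, 'pose': [[-0.672, -0.537, 0.511, 1090.045], [0.741, -0.495, 0.454, 485.962], [0.01, 0.683, 0.73, 903.779], [0.0, 0.0, 0.0, 1.0]]}
shaker [([236.0, 216.0, 190.0, 136.0], 0.7)]
straightedge_grip [([265.0, 184.0, 69.0, 60.0], 0.73), ([418.0, 316.0, 46.0, 43.0], 0.15)]
pack0_center [([209.0, 179.0, 32.0, 28.0], 0.79), ([404.0, 320.0, 78.0, 56.0], 0.52)]
control [([404.0, 358.0, 160.0, 137.0], 0.88)]
dial_grip [([403.0, 319.0, 80.0, 57.0], 0.88)]
jar_c [([329.0, 263.0, 22.0, 42.0], 0.59)]
beaker_c [([259.0, 323.0, 32.0, 50.0], 0.89)]
side {'fx': 445.435, 'fy': 445.435, 'cx': 322.165, 'cy': 237.637, 'pose': [[-0.735, 0.449, -0.508, 134.454], [-0.678, -0.472, 0.563, 489.394], [0.013, 0.759, 0.651, 655.494], [0.0, 0.0, 0.0, 1.0]]}
shaker [([412.0, 220.0, 176.0, 130.0], 0.87)]
straightedge_grip [([450.0, 228.0, 80.0, 68.0], 0.92)]
pack0_center [([426.0, 186.0, 32.0, 35.0], 0.83), ([348.0, 272.0, 27.0, 42.0], 0.25), ([237.0, 278.0, 104.0, 91.0], 0.18)]
control [([228.0, 307.0, 174.0, 199.0], 0.58)]
dial_grip [([237.0, 278.0, 104
[... 678 characters left out ...]
1.2, 'joint_positions': array([-1.26100385e-01,  2.20388918e-01,  1.52652990e+00,  6.73391112e-06,
        1.39465896e+00, -1.26075348e-01]), 'joint_vel': array([-0.00039051, -0.0013893 ,  0.0004322 ,  0.00241152, -0.00096999,
       -0.00051169]), 'effort': array([-2.43323402e-04, -4.94584537e+01, -3.87707019e+01,  6.97968341e-02,
        4.70611104e-02,  5.06619472e-05]), 'position': array([ 6.24993070e+02, -9.53041979e-04,  2.30528661e+02]), 'ee_rot': array([7.07116050e-01, 7.07097512e-01, 7.17460341e-06, 3.84615706e-06]), 'contact_force': array([-0.26814929, -0.73181819, -0.23027219]), 'torque': array([ 0.02634052, -0.02719286, -0.04440756]), 'grip_force': 0.0, 'width': 86.9925981161758}
```

View pics/scene0.png

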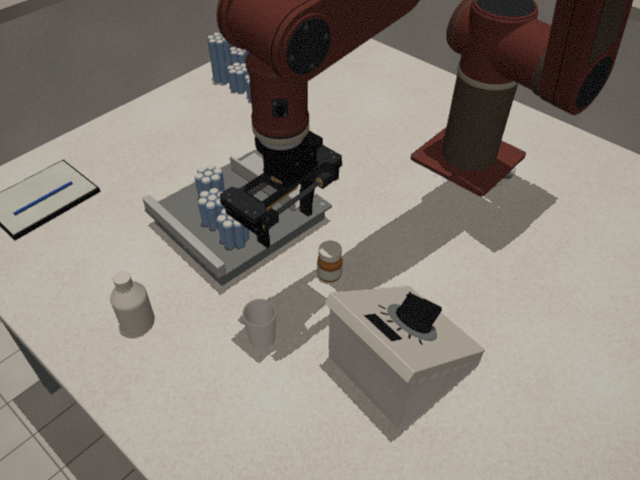

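View pics/side0.png

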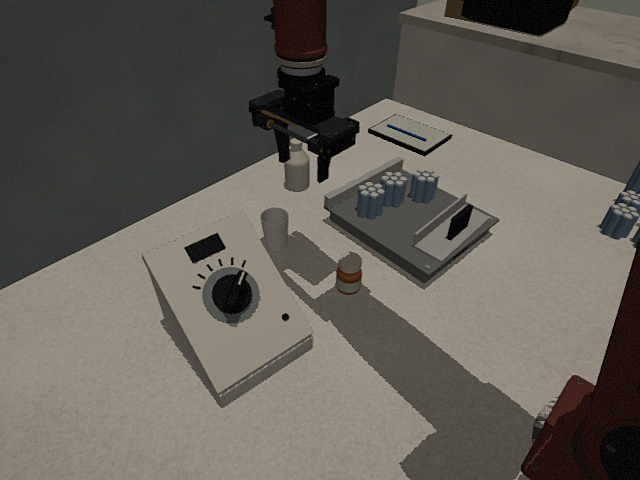

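View pics/wrist0.png

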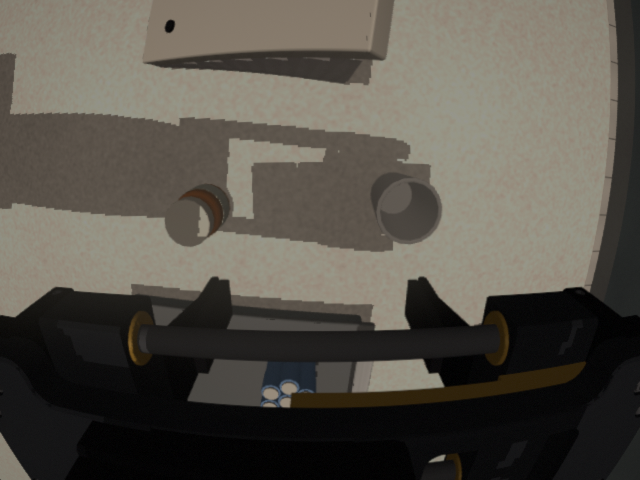

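The side view shows the shaker right of the robot (px 325–497, 160–288) with the straightedge at its front (fin at 460,222) and three packs (370,200; 393,188; 425,186). The control box is on the left, with its dial at (231,293) and white line pointing to (241,272). The wrist view shows jar and beaker; the scene view has the arm partly over the shaker.

Run:
```python
from h import *
im=cv2.imread('pics/side0.png')
cv2.imwrite('pics/c1.png',cv2.resize(im[150:290,315:505],None,fx=4,fy=4,interpolation=cv2.INTER_CUBIC))
cv2.imwrite('pics/c2.png',cv2.convertScaleAbs(cv2.resize(im[205:402,138:318],None,fx=3,fy=3,interpolation=cv2.INTER_CUBIC),alpha=1.3))
for n,u,v,z in [('shaker',412,220,45),('fin',460,222,95),('p',370,187,107),('p',394,177,107),('p',425,176,107),('dial',231,293,130),('jar',348,273,37),('beaker',275,231,40)]:
    print(n,atz('side',u,v,z).round())
for a,b in [((403,319),(237,278)),((329,263),(348,273)),((259,323),(275,231)),((236,216),(412,220))]:
    print(tri([ray('scene',*a),ray('side',*b)]).round())
```

```text
shaker [ 507. -220.   45.]
fin [ 402. -224.   95.]
p [ 602. -182.  107.]
p [ 587. -251.  107.]
p [ 539. -303.  107.]
dial [558. 233. 130.]
jar [509.  -2.  37.]
beaker [703.  11.  40.]
[576. 212. 130.]
[507.   0.  39.]
[702.  10.  43.]
[ 525. -251.   15.]
```

View pics/c1.png

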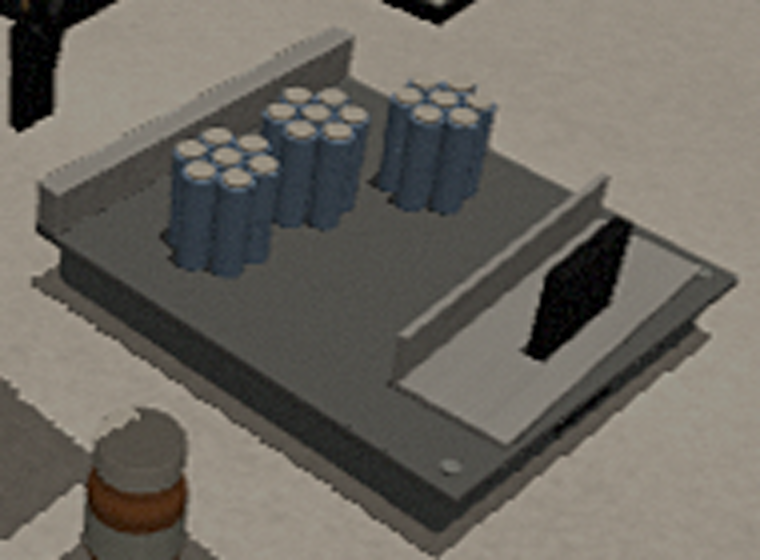

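View pics/c2.png

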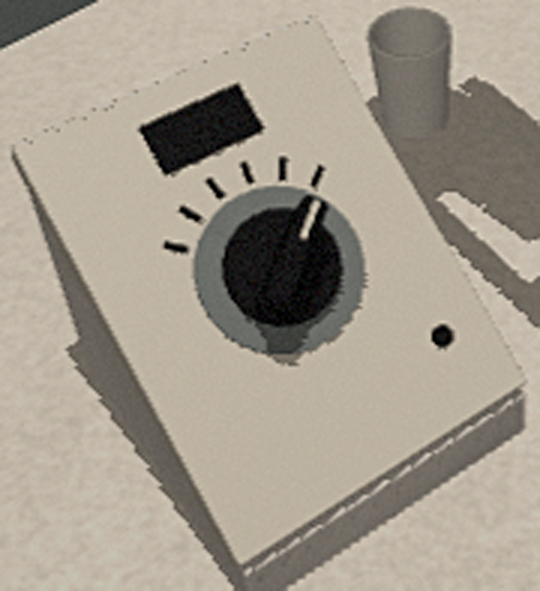

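c1: platform corners at (458,498), (737,280), fence top from (38,185) to (352,35), blade top from (400,338) to (605,178). c2: panel corners (12,148), (315,18), (243,567), (523,382); disc centred about (280,272), white line near the last clockwise tick (318,176). Now I fit the poses.

```bash
cat > fit.py <<'E'
from h import *
from scipy.optimize import least_squares
def fitp(pts,x0,z0=0):  # pts: (cam,obs,u,v,X,Y,Z)
    def f(p):
        r=[]
        for c,o,u,v,X,Y,Z in pts:
            cs,sn=np.cos(p[2]),np.sin(p[2])
            r+=list(proj(c,[p[0]+cs*X-sn*Y,p[1]+sn*X+cs*Y,Z+z0],o)-[u,v])
        return r
    s=least_squares(f,x0,x_scale=[100,100,1],loss='soft_l1'); return s.x,np.array(f(s.x)).reshape(-1,2)
E
python3 - <<'E'
from fit import *
c1=lambda u,v:(315+(u+.5)/4-.5,150+(v+.5)/4-.5)
c2=lambda u,v:(138+(u+.5)/3-.5,205+(v+.5)/3-.5)
S=[('side',None,*c1(u,v),X,Y,Z) for u,v,X,Y,Z in [(458,498,-170,130,45),(737,280,-170,-130,45),(38,230,130,130,45),(38,185,130,130,75),(352,35,130,-130,75),(58,193,110,130,75)]]
p,r=fitp(S,[507,-220,0]);print('shaker',p.round(3),r.round(1).tolist())
E_=[('side',None,*c1(u,v),X,Y,Z) for u,v,X,Y,Z in [(400,338,40,100,80),(605,178,45,-100,80),(392,384,45,100,45),(505,443,-25,100,49),(630,222,0,-35,105),(548,272,0,35,105)]]
e,r=fitp(E_,[402,-224,0]);print('edge',e.round(3),r.round(1).tolist())
C=[('side',None,*c2(u,v),X,Y,Z) for u,v,X,Y,Z in [(12,148,100,90,185),(315,18,100,-90,185),(243,567,-100,90,45),(523,382,-100,-90,45)]]
c,r=fitp(C,[580,215,0]);print('control',c.round(3),r.round(1).tolist())
# dial: intersect rays with plane panel+h
a=np.arctan2(140,200);Rz=R.from_euler('z',c[2]).as_matrix()
ux=Rz@[np.cos(a),0,np.sin(a)];uy=Rz@[0,1,0];n=Rz@[-np.sin(a),0,np.cos(a)];o0=np.array([c[0],c[1],115.])
print('angle',a)
def onp(u,v,h):
    o,d=ray('side',*c2(u,v));t=((o0+n*h-o)@n)/(d@n);q=o+d*t-o0;return np.array([q@ux,q@uy])
disc=onp(280,271,10);print('disc local',disc.round(1), [onp(*q,10).round(1).tolist() for q in [(194,265),(366,262),(285,185),(283,362)]])
tk=np.array([onp(*q,0) for q in [(176,248),(190,214),(214,187),(247,172),(283,168),(319,176)]]);print(tk.round(1).tolist())
A=np.c_[2*tk,np.ones(6)];s=np.linalg.lstsq(A,(tk**2).sum(1),rcond=None)[0];print('tick circle',s[:2],np.sqrt(s[2]+s[:2]@s[:2]))
for ctr in (disc,s[:2]):
    print('ticks ang',np.arctan2(*(tk-ctr).T[::-1]).round(2),'line', [np.arctan2(*(onp(*q,46)-ctr)[::-1]).round(2) for q in [(320,203),(304,237)]])
for u,v in [(228,156),(317,112),(443,98)]:
    P=atz('side',*c1(u,v),107);q=R.from_euler('z',-p[2]).apply(P-[p[0],p[1],0]);print('pack',P.round(),'local',q.round())
q=R.from_euler('z',-p[2]).apply(np.r_[e[:2]-p[:2],0]);print('edge local',q.round(),np.degrees(e[2]-p[2]))
E
```

```text
shaker [ 5.44472e+02 -2.42315e+02 -8.50000e-02] [[-0.0, 1.3], [2.0, 0.2], [-0.5, -1.6], [-0.3, -1.1], [-3.8, -2.4], [0.8, 0.8]]
edge [ 4.11385e+02 -2.45039e+02 -3.70000e-02] [[1.1, -0.3], [0.3, -1.1], [-1.4, 0.0], [-0.6, 0.6], [-0.8, -0.6], [1.5, 1.3]]
control [ 5.66726e+02  2.27385e+02 -1.39000e-01] [[-0.1, -0.6], [-0.7, -0.9], [-0.1, 0.3], [1.3, 0.5]]
angle 0.6107259643892087
disc local [-1.3  3.3] [[22.6, 41.0], [-19.2, -40.3], [38.7, -22.3], [-43.9, 25.4]]
[[36.3, 42.5], [49.2, 27.5], [56.7, 9.3], [56.1, -10.5], [49.3, -29.2], [36.2, -44.9]]
tick circle [ 1.14754953 -1.03126569] 56.02356426513928
ticks ang [ 0.81  0.45  0.1  -0.24 -0.57 -0.91] line [np.float64(-0.96), np.float64(-1.0)]
ticks ang [ 0.89  0.54  0.18 -0.17 -0.53 -0.9 ] line [np.float64(-0.95), np.float64(-0.95)]
pack [ 595. -179.  107.] local [ 45.  67. 107.]
pack [ 586. -248.  107.] local [ 42.  -2. 107.]
pack [ 543. -310.  107.] local [  4. -68. 107.]
edge local [-132.  -14.    0.] 2.748415457924977
```

Call:
{"fn": "play_rows", "kwargs": {
  "deltas": [
    [0,0,0,-32,-12.5,-4,5],
    [0,0,0,-32,-12.5,-4,4],
    [0,0,0,-32,-12.5,-4,3.2],
    [0,0,0,-32,-12.5,-4,3.2],
    [0,0,0,-32,-12.5,-4,3.2],
    [0,0,0,-32,-12.5,-4,3.2],
    [0,0,0,-32,-12.5,-4,3.2],
    [0,0,0,-32,-12.5,-4,3.2],
    [0,0,0,-32,-12.5,-4,3.2],
    [0,0,0,-32,-12.5,-4,3.2],
    [0,0,0,-32,-12.5,-4,3.2],
    [0,0,0,-32,-12.5,-4,3.2],
    [0,0,0,-32,-12.5,-4,3.2],
    [0,0,0,-32,-12.5,-4,3.2]
  ]
}}

```text
t: 2.37
position: [500.6, -318.4, 270.3]
ee_rot: [0.706, 0.708, 0.0, -0.0]
contact_force: [0.1, -0.2, 0.0]
width: 32.1
grip_force: 0.0
```

Run:
```python
from h import *
import pickle
o,im=snap('wrist','w1');print(o['t'],o['position'],o['ee_rot'],o['joint_positions'],o['width']);pickle.dump(o,open('o1.pkl','wb'))
cv2.imwrite('pics/w1b.png',cv2.convertScaleAbs(cv2.resize(im[:,:,::-1],(800,600),interpolation=cv2.INTER_CUBIC),alpha=1.4))
for l in ['pack0_center','straightedge_grip']:
        print(l,[(np.round(b['rect']).tolist(),round(b['confidence'],2)) for b in ctrl.boxes_of(l,'wrist')[:4]])
```

```text
2.3667 [ 500.63798318 -318.41113328  270.26588405] [ 7.06306472e-01  7.07906112e-01  1.13755479e-04 -3.00468969e-04] [-6.99502285e-01  1.22162030e-01  1.56327021e+00  2.79386763e-04
  1.45673994e+00 -7.01796396e-01] 32.09442089293622
pack0_center [([361.0, 205.0, 58.0, 66.0], 0.59)]
straightedge_grip [([242.0, 133.0, 68.0, 213.0], 0.6)]
```

View pics/w1b.png

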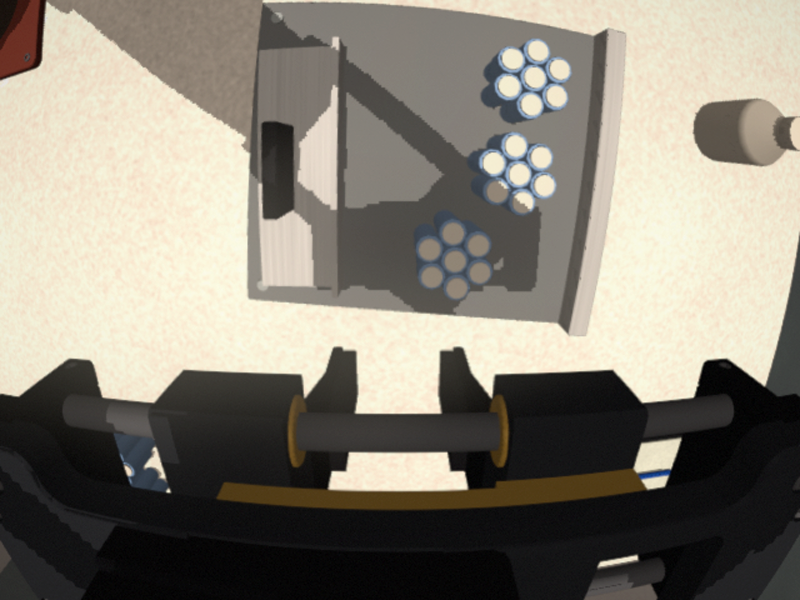

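The wrist view shows the platform from above: packs with centre caps at (534,77), (518,173), (455,261), fence top ends at (625,32)/(586,335), blade top from (338,38) to (338,295), fin top at about (270,122–218) (in the 800 px picture).

```bash
cat > m2.py <<'E'
from fit import *
import pickle
o=pickle.load(open('o1.pkl','rb'))
W=lambda u,v:((u+.5)*.8-.5,(v+.5)*.8-.5)
c1=lambda u,v:(315+(u+.5)/4-.5,150+(v+.5)/4-.5)
S=[('wrist',o,*W(u,v),X,Y,Z) for u,v,X,Y,Z in [(248,298,-170,-130,45),(607,30,110,130,75),(625,32,130,130,75),(586,335,130,-130,75),(569,334,110,-130,75)]]
S2=[('side',None,*c1(u,v),X,Y,Z) for u,v,X,Y,Z in [(458,498,-170,130,45),(737,280,-170,-130,45),(38,230,130,130,45),(38,185,130,130,75)]]
for s in (S,S+S2):
    p,r=fitp(s,[530,-240,-.08]);print('shaker',p.round(3),r.round(1).tolist())
E1=[('wrist',o,*W(u,v),X,Y,Z) for u,v,X,Y,Z in [(336.5,38,42.5,100,80),(337.5,296,42.5,-100,80),(270,122,0,35,105),(270,218,0,-35,105)]]
E2=[('side',None,*c1(u,v),X,Y,Z) for u,v,X,Y,Z in [(400,338,40,100,80),(605,178,45,-100,80),(392,384,45,100,45),(505,443,-25,100,49),(630,222,0,-35,105),(548,272,0,35,105)]]
for s in (E1,E1+E2):
    e,r=fitp(s,[402,-224,0]);print('edge',e.round(3),r.round(1).tolist())
for a,b in [((270,122),(548,272)),((270,218),(630,222)),((534,77),(228,156)),((518,173),(317,112)),((455,261),(443,98))]:
    P=tri([ray('wrist',*W(*a),o),ray('side',*c1(*b))]);print(P.round(1),'w-only',atz('wrist',*W(*a),P[2]*0+106,o).round(1),'local',R.from_euler('z',-p[2]).apply(P-[p[0],p[1],0]).round(1))
print('edge local',R.from_euler('z',-p[2]).apply(np.r_[e[:2]-p[:2],0]).round(1),e[2]-p[2])
E
python3 m2.py
```

```text
shaker [ 5.45290e+02 -2.42765e+02 -7.80000e-02] [[-1.1, 0.6], [-0.0, -3.6], [2.9, -0.5], [1.9, 0.8], [-1.1, 0.6]]
shaker [ 5.45343e+02 -2.42674e+02 -7.80000e-02] [[-1.1, 0.5], [0.0, -3.7], [3.0, -0.6], [2.0, 0.7], [-1.0, 0.5], [0.5, 0.9], [1.6, -0.4], [-0.7, -1.5], [-0.5, -1.0]]
edge [ 4.10956e+02 -2.45769e+02 -1.20000e-02] [[-0.1, -1.4], [-0.6, 1.0], [-0.2, -1.0], [1.3, 1.3]]
edge [ 4.10935e+02 -2.45596e+02 -2.00000e-02] [[0.8, -1.2], [-1.5, 1.2], [0.1, -1.2], [0.9, 1.1], [2.0, 0.2], [-0.2, -1.3], [-0.6, 0.5], [0.6, 0.9], [-0.7, -0.8], [2.1, 1.4]]
[ 414.2 -210.7  107.2] w-only [ 411.8 -211.7  106. ] local [-133.2   21.6  107.2]
[ 408.7 -280.   104. ] w-only [ 409.7 -279.4  106. ] local [-133.4  -47.9  104. ]
[ 594.  -178.5  107.4] w-only [ 593.4 -178.6  106. ] local [ 43.5  67.8 107.4]
[ 583.7 -246.8  108.2] w-only [ 583.1 -247.4  106. ] local [ 38.6  -1.1 108.2]
[ 541.3 -310.   107.5] w-only [ 540.4 -310.9  106. ] local [  1.2 -67.4 107.5]
edge local [-133.8  -13.4    0. ] 0.057914164195258286
```

Call:
{"fn": "play_rows", "kwargs": {
  "deltas": [
    [0,0,0.5,4,-4.5,4,3.2],
    [0,0,1,7.45,-8.9,8,3.2],
    [0,0,1,7.45,-8.9,10,3.2],
    [0,0,1,7.45,-8.9,11,3.2],
    [0,0,1,7.45,-8.9,11,3.2],
    [0,0,1,7.45,-8.9,13,3.2],
    [0,0,1,7.45,-8.9,15,3.2],
    [0,0,1,7.45,-8.9,17,3.2],
    [0,0,1,7.45,-8.9,18.5,3.2],
    [0,0,1,7.45,-8.9,20,3.2],
    [0,0,1,7.45,-8.9,20.1,3.2],
    [0,0,1,7.45,-8.9,20.1,3.2],
    [0,0,1,7.45,-8.9,20.1,2.2],
    [0,0,1,7.45,-8.9,20.1,1.6],
    [0,0,1,7.45,-8.9,20.1,1],
    [0,0,1,7.45,-8.9,20.1,0.8],
    [0,0,1,7.45,-8.9,20.1,0.8],
    [0,0,1,7.45,-8.9,20.1,0.8],
    [0,0,1,7.45,-8.9,20.1,0.8],
    [0,0,1,7.45,-8.9,20.1,0.8]
  ],
  "grip_force": 40
}}

```text
t: 4.18
position: [411.2, -245.9, 70.3]
ee_rot: [0.713, 0.701, -0.0, 0.0]
contact_force: [-1.6, 0.4, 5.6]
width: 11.9
grip_force: 40.0
```

Call:
{"fn": "play_rows", "kwargs": {
  "deltas": [
    [0,0,0,0,0,-0.2,0.8],
    [0,0,1,0.4,1.2,-0.2,0.8],
    [0,0,2,0.7,2.4,-0.2,0.8],
    [0,0,3,1,3.6,-0.2,0.8],
    [0,0,3.5,1.07,4.4,-0.2,0.8],
    [0,0,3.5,1.04,5,-0.2,0.8],
    [0,0,3.5,1,5.6,-0.2,0.8],
    [0,0,3.5,0.96,6.2,-0.2,0.8],
    [0,0,3.5,0.92,6.8,-0.2,0.8],
    [0,0,3.5,0.89,7.4,-0.2,0.8],
    [0,0,3.5,0.85,8,-0.2,0.8],
    [0,0,3.5,0.81,8.6,-0.2,0.8],
    [0,0,3.5,0.77,9.2,-0.2,0.8],
    [0,0,3.5,0.74,9.8,-0.2,0.8],
    [0,0,3.5,0.7,10.4,-0.2,0.8],
    [0,0,3.5,0.66,11,-0.2,0.8],
    [0,0,3.5,0.63,11.5,-0.2,0.8],
    [0,0,3.5,0.6,12,-0.2,0.8],
    [0,0,3.5,0.57,12.4,-0.2,0.8],
    [0,0,3.5,0.57,12.4,-0.2,0.8]
  ]
}}

```text
t: 5.85
position: [536.1, -242.1, 71.7]
ee_rot: [0.734, 0.679, 0.0, 0.0]
contact_force: [0.1, 0.3, -3.6]
width: 12.1
grip_force: 40.0
```

Run:
```python
from h import *
o=ctrl.get_obs(); a=ctrl.camera('side'); b=ctrl.camera('scene')
print(o['t'],o['position'],o['contact_force'],R.from_quat(o['ee_rot']).as_euler('ZYX',degrees=True),o['joint_positions'])
A=cv2.resize(a[140:300,310:500],(390,328));B=cv2.resize(b[140:300,130:320],(390,328))
cv2.imwrite('pics/s2.png',cv2.convertScaleAbs(np.hstack([A,B])[:,:,::-1],alpha=1.4))
```

```text
5.85 [ 536.09358676 -242.10041213   71.66406119] [ 0.07945278  0.2698089  -3.58370539] [8.55154378e+01 1.38538280e-02 1.79939671e+02] [-5.58363755e-01  2.96678726e-01  1.75194730e+00  3.06308722e-04
  1.09192107e+00 -4.80234506e-01]
```

View pics/s2.png

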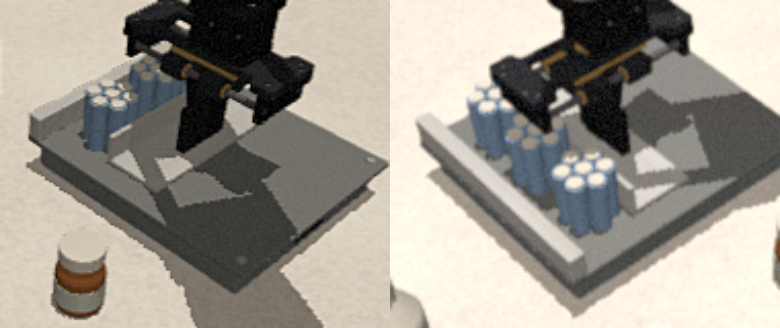

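The packs are lined up along the blade just short of the fence, upright. I continue slowly.

Call:
{"fn": "play_rows", "kwargs": {
  "deltas": [
    [0,0,0,0,0.3,0,0.8],
    [0,0,0,0,0.6,0,0.8],
    [0,0,0,0,0.9,0,0.8],
    [0,0,0,0,1.1,0,0.8],
    [0,0,0,0,1.2,0,0.8],
    [0,0,0,0,1.2,0,0.8],
    [0,0,0,0,1.2,0,0.8]
  ]
}}

```text
t: 6.53
position: [547.4, -243.0, 71.6]
ee_rot: [0.734, 0.679, 0.0, 0.0]
contact_force: [0.3, -0.0, -4.0]
width: 11.5
grip_force: 40.0
```

Call:
{"fn": "play_rows", "kwargs": {
  "deltas": [
    [0,0,0,0,0.15,0,0.8],
    [0,0,0,0,0.3,0,0.8],
    [0,0,0,0,0.3,0,0.8],
    [0,0,0,0,0.3,0,0.8]
  ]
}}

```text
t: 6.87
position: [550.2, -243.2, 71.6]
ee_rot: [0.734, 0.679, 0.0, 0.0]
contact_force: [0.1, -0.6, -3.1]
width: 11.3
grip_force: 40.0
```

Call:
{"fn": "play_rows", "kwargs": {
  "deltas": [
    [0,0,0,0,0.1,0,0.8],
    [0,0,0,0,0.2,0,0.8],
    [0,0,0,0,0.2,0,0.8],
    [0,0,0,0,0.2,0,0.8]
  ]
}}

```text
t: 7.2
position: [552.1, -243.3, 71.5]
ee_rot: [0.734, 0.679, 0.0, 0.0]
contact_force: [-1.7, 0.4, -3.4]
width: 11.7
grip_force: 40.0
```

Call:
{"fn": "play_rows", "kwargs": {
  "deltas": [
    [0,0,0,0,0.1,0,0.8],
    [0,0,0,0,0.2,0,0.8],
    [0,0,0,0,0.2,0,0.8],
    [0,0,0,0,0.2,0,0.8]
  ]
}}

```text
t: 7.53
position: [554.2, -243.5, 71.5]
ee_rot: [0.734, 0.679, 0.0, 0.0]
contact_force: [-0.6, 0.5, -3.8]
width: 11.9
grip_force: 40.0
```

Call:
{"fn": "play_rows", "kwargs": {
  "deltas": [
    [0,0,0,0,0.1,0,0.8],
    [0,0,0,0,0.2,0,0.8],
    [0,0,0,0,0.2,0,0.8],
    [0,0,0,0,0.2,0,0.8]
  ]
}}

```text
t: 7.87
position: [556.0, -243.6, 71.5]
ee_rot: [0.734, 0.679, -0.0, -0.0]
contact_force: [-2.8, 0.4, -2.1]
width: 11.9
grip_force: 40.0
```

Run:
```python
from h import *
o=ctrl.get_obs(); a=ctrl.camera('side'); b=ctrl.camera('scene')
print(o['position'],o['contact_force'])
A=cv2.resize(a[140:300,310:500],(390,328));B=cv2.resize(b[140:300,130:320],(390,328))
A=cv2.resize(a[150:240,315:425],(400,327),interpolation=2);B=cv2.resize(b[160:280,140:260],(400,400),interpolation=2)[:327]
cv2.imwrite('pics/s3.png',cv2.convertScaleAbs(np.hstack([A,B])[:,:,::-1],alpha=1.4))
```

```text
[ 556.01704249 -243.55541965   71.48918436] [-2.75029764  0.41036602 -2.14311589]
```

View pics/s3.png

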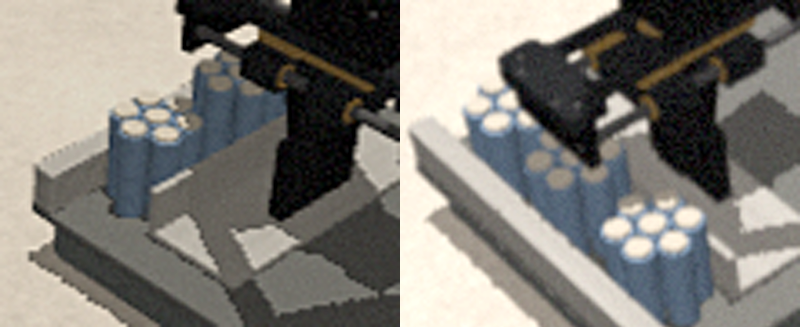

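Packs stand against the fence, upright, with contact force rising. Now I pull back, set down, release and lift.

Call:
{"fn": "play_rows", "kwargs": {
  "deltas": [
    [0,0,0,0,-0.3,0,0.8],
    [0,0,0,0,-1,0,0.8],
    [0,0,0,0,-2.5,0,0.8],
    [0,0,0,0,-4.5,0,0.8],
    [0,0,0,0,-6.5,0,0.8],
    [0,0,0,0,-8.5,0,0.8],
    [0,0,0,0,-10.5,0,0.8],
    [0,0,0,0,-11.7,0,0.8],
    [0,0,0,0,-12.3,0,0.8],
    [0,0,0,0,-12.3,0.08,0.8],
    [0,0,0,0,-12.3,0.15,0.8],
    [0,0,0,0,-12.3,0.15,0.8],
    [0,0,0,0,-12.3,0.15,1.6],
    [0,0,0,0,-12.3,0.15,2.4],
    [0,0,0,0,-12.3,0.15,3],
    [0,0,0,0,-12.3,0.15,3],
    [0,0,0,0,-12.3,0.15,3],
    [0,0,0,0,-12.3,0.15,3]
  ]
}}

```text
t: 9.47
position: [433.6, -234.0, 70.1]
ee_rot: [0.734, 0.679, 0.0, 0.0]
contact_force: [1.1, 0.3, 0.2]
width: 29.5
grip_force: 0.0
```

```bash
cat > d.py <<'E'
from h import *
a=np.radians(35)
def frame(yaw):
    Rz=R.from_euler('z',yaw).as_matrix();return np.c_[Rz@[np.cos(a),0,np.sin(a)],Rz@[0,1,0],Rz@[-np.sin(a),0,np.cos(a)]]
def toolR(F,q):  # y across the bar, z into panel
    t=q-0.875; y=np.cos(t)*F[:,1]+np.sin(t)*F[:,0]; z=-F[:,2]; return np.c_[np.cross(y,z),y,z]
def delta(R0,p0,R1,p1):
    return np.degrees(R.from_matrix(R0.T@R1).as_rotvec()).round(2), (R0.T@(np.array(p1)-p0)/10).round(3)
E
python3 - <<'E'
from d import *
F=frame(-.139); o=ctrl.get_obs();R0=R.from_quat(o['ee_rot']).as_matrix()
G=np.array([567,227.4,115])+31*F[:,2];print(G)
for s in (120,): print(delta(R0,o['position'],toolR(F,1.75),G+s*F[:,2]),G+s*F[:,2])
print(delta(R0,o['position'],R0,[450,0,260]))
E
```

```text
[549.39062617 229.86358978 140.39371337]
(array([-33.06, -13.13, -35.24]), array([ 47.566,   1.045, -16.861])) [481.22530814 239.40006633 238.69195869]
(array([0., 0., 0.]), array([ 23.455,  -0.192, -18.99 ]))
```

Call:
{"fn": "play_rows", "kwargs": {
  "deltas": [
    [0,0,0,0,0,-3,3],
    [0,0,0,0,0,-7,3],
    [0,0,0,0,0,-11,3],
    [0,0,0,0,0,-15,3],
    [0,0,0,4,0,-18,3.4],
    [-3,-1,-3,8,0,-19,3.6],
    [-7,-3,-7,12,0,-19,3.6],
    [-11,-4,-11,16,0,-19,3.6],
    [-15,-6,-16,20,0.2,-19,3.6],
    [-19,-7,-20,24,0.3,-19,3.6],
    [-23,-9,-24,28,0.4,-18.5,3.6],
    [-27,-11,-28,32,0.5,-18,3.6],
    [-31,-12,-32,36,0.6,-17.5,3.6],
    [-33,-13.1,-35.2,40,0.7,-17,3.6],
    [-33,-13.1,-35.2,44,0.9,-16.9,3.6],
    [-33,-13.1,-35.2,47.5,1,-16.9,3.6],
    [-33,-13.1,-35.2,47.5,1,-16.9,3.6],
    [-33,-13.1,-35.2,47.5,1,-16.9,3.6],
    [-33,-13.1,-35.2,47.5,1,-16.9,3.6],
    [-33,-13.1,-35.2,47.5,1,-16.9,3.6]
  ]
}}

```text
t: 11.13
position: [480.6, 237.7, 239.0]
ee_rot: [0.464, 0.833, 0.108, 0.28]
contact_force: [0.9, -1.0, -0.0]
width: 35.9
grip_force: 0.0
```

Run:
```python
from d import *
import pickle
o,im=snap('wrist','w2');pickle.dump(o,open('o2.pkl','wb'))
print(o['t'],o['position'],o['joint_positions'],o['contact_force'])
Rt=R.from_quat(o['ee_rot']).as_matrix();print(Rt.round(3).tolist(),toolR(frame(-.139),1.75).round(3).tolist())
cv2.imwrite('pics/w2b.png',cv2.convertScaleAbs(cv2.resize(im[:,:,::-1],(800,600),interpolation=cv2.INTER_CUBIC),alpha=1.2))
```

```text
11.1333 [480.5897694  237.65230592 239.01797724] [ 0.53677704 -0.32634759  2.14961984 -0.48415744  0.88069975  0.21092538] [ 0.90557583 -0.97374292 -0.0019315 ]
[[-0.412, 0.713, 0.567], [0.834, 0.546, -0.08], [-0.367, 0.439, -0.82]] [[-0.414, 0.711, 0.568], [0.833, 0.548, -0.079], [-0.368, 0.44, -0.819]]
```

View pics/w2b.png

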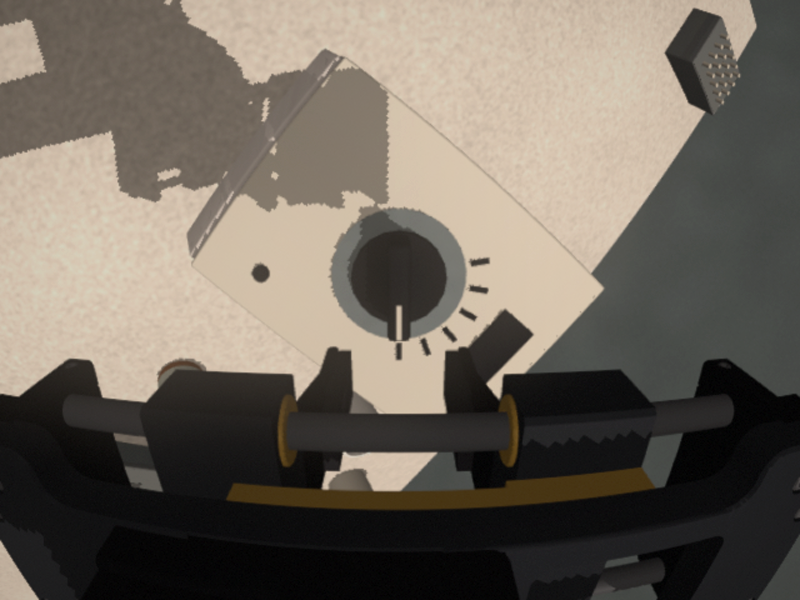

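The wrist view shows the bar upright in the picture at column 399, in line with the finger mid-plane (398); disc centred at (398.5,273), white line at the last clockwise tick.

Run:
```python
from d import *
from fit import fitp
import pickle
o=pickle.load(open('o2.pkl','rb'))
W=lambda u,v:((u+.5)*.8-.5,(v+.5)*.8-.5)
c2=lambda u,v:(138+(u+.5)/3-.5,205+(v+.5)/3-.5)
C=[('side',None,*c2(u,v),X,Y,Z) for u,v,X,Y,Z in [(12,148,100,90,185),(315,18,100,-90,185),(243,567,-100,90,45),(523,382,-100,-90,45)]]
C2=[('wrist',o,*W(u,v),X,Y,Z) for u,v,X,Y,Z in [(342,55,-100,90,45),(192,263,-100,-90,45),(603,288,100,90,185)]]
for s in (C2,C+C2):
    c,r=fitp(s,[567,227,-.14]);print(c.round(3),r.round(1).tolist())
F=frame(c[2]);o0=np.array([c[0],c[1],115])
def onp(r,h):
    O,d=r;n=F[:,2];return O+d*((o0+n*h-O)@n)/(d@n)
P=tri([ray('wrist',*W(398.5,273.5),o),ray('side',*c2(280,271))]);print('disc',P,(F.T@(P-o0)))
w=onp(ray('wrist',*W(398.5,273.5),o),10);print('w only',F.T@(w-o0))
ctr=F.T@(w-o0)
for u,v in [(399,306),(399,338)]:
    q=F.T@(onp(ray('wrist',*W(u,v),o),46)-o0)-ctr;print('line ang',np.arctan2(q[1],q[0]), q)
Rt=R.from_quat(o['ee_rot']).as_matrix()
for yaw,D in ((c[2],w-10*F[:,2]),):
    G=D+31*F[:,2];print('G',G)
    for k in (42,6): print(k,delta(Rt,o['position'],toolR(F,1.75),G+(k-11)*F[:,2]))
```

```text
[ 5.64834e+02  2.26588e+02 -1.41000e-01] [[0.5, 0.2], [-2.5, 0.4], [1.3, -0.1]]
[ 5.65927e+02  2.27106e+02 -1.39000e-01] [[0.3, -0.4], [-0.3, -0.8], [0.4, 0.5], [1.8, 0.6], [1.5, 0.4], [-1.1, 0.5], [2.2, -0.5]]
disc [576.56490646 221.86997405 102.18117317] [  1.87199189  -3.7099942  -16.95968089]
w only [-2.72192772  1.7764282  10.        ]
line ang -0.8488853631653926 [ 6.80979777 -7.73441148 36.        ]
line ang -0.8665937006042548 [ 19.91401859 -23.44209842  36.        ]
G [546.3567761  231.64169365 138.83247977]
42 (array([-0.1, -0. , -0.1]), array([ 0.462, -0.045,  8.89 ]))
6 (array([-0.1, -0. , -0.1]), array([ 0.462, -0.039, 12.49 ]))
```

Call:
{"fn": "play_rows", "kwargs": {
  "deltas": [
    [0,0,0,0.3,-0.1,3,3.6],
    [0,0,0,0.3,-0.1,6,3.6],
    [0,0,0,0.3,-0.1,8,3.6],
    [0,0,0,0.3,-0.1,9.5,3.6],
    [0,0,0,0.3,-0.1,10.5,3.6],
    [0,0,0,0.3,-0.1,11.5,3.6],
    [0,0,0,0.3,-0.1,12.2,3.6],
    [0,0,0,0.3,-0.1,12.4,3.6],
    [0,0,0,0.3,-0.1,12.4,3.6],
    [0,0,0,0.3,-0.1,12.4,3.6]
  ]
}}

```text
t: 12.02
position: [549.2, 231.1, 136.5]
ee_rot: [0.464, 0.834, 0.108, 0.28]
contact_force: [0.8, 0.9, 0.1]
width: 36.0
grip_force: 0.0
```

Call:
{"fn": "play_rows", "kwargs": {
  "deltas": [
    [0,0,0,0,0,0,2.4],
    [0,0,0,0,0,0,1.6],
    [0,0,0,0,0,0,1],
    [0,0,0,0,0,0,1],
    [0,0,0,0,0,0,1],
    [0,0,0,0,0,0,1]
  ],
  "grip_force": 20
}}

```text
t: 12.52
position: [549.3, 231.4, 136.4]
ee_rot: [0.463, 0.834, 0.109, 0.28]
contact_force: [0.1, 1.6, 1.2]
width: 13.7
grip_force: 20.0
```

Run:
```python
from d import *
o=ctrl.get_obs();print(o)
F=frame(-.139);Rt=R.from_quat(o['ee_rot']).as_matrix()
G=np.array([546.4,231.6,138.8])
print('off dial frame',F.T@(o['position']-G))
p0=o['position']; axis0=G
for q in (1.4,0.7,0.35,0): print(q,delta(Rt,p0,toolR(F,q),p0))
```

```text
{'t': 12.5167, 'joint_positions': array([ 0.44339847, -0.04462415,  2.12225413, -0.57669281,  0.61495908,
        0.2883104 ]), 'joint_vel': array([-0.00032405,  0.00031889, -0.00080954,  0.00129793,  0.00077562,
        0.00077728]), 'effort': array([-7.75214620e-01, -3.26435101e+01, -3.43950856e+01, -1.51067164e+00,
       -1.17929656e+00, -1.63833448e-02]), 'position': array([549.33409591, 231.36949291, 136.42790467]), 'ee_rot': array([0.46342588, 0.83359973, 0.10870593, 0.28023377]), 'contact_force': array([0.05583803, 1.59478969, 1.20749747]), 'torque': array([0.25743068, 0.19615885, 0.16115294]), 'grip_force': 20.00000957516022, 'width': 13.670983752140463}
off dial frame [ 1.04587291  0.17824343 -3.62812179]
1.4 (array([  0.03,  -0.05, -20.12]), array([0., 0., 0.]))
0.7 (array([ 5.000e-02, -3.000e-02, -6.022e+01]), array([0., 0., 0.]))
0.35 (array([ 6.000e-02, -3.000e-02, -8.028e+01]), array([0., 0., 0.]))
0 (array([ 6.0000e-02, -2.0000e-02, -1.0033e+02]), array([0., 0., 0.]))
```

Call:
{"fn": "play_rows", "kwargs": {
  "deltas": [
    [0,0,-5,0,0,0,1],
    [0,0,-11,0,0,0,1],
    [0,0,-17,0,0,0,1],
    [0,0,-23,0,0,0,1],
    [0,0,-29,0,0,0,1],
    [0,0,-35,0,0,0,1],
    [0,0,-41,0,0,0,1],
    [0,0,-47,0,0,0,1],
    [0,0,-53,0,0,0,1],
    [0,0,-59,0,0,0,1],
    [0,0,-65,0,0,0,1],
    [0,0,-71,0,0,0,1],
    [0,0,-77,0,0,0,1],
    [0,0,-83,0,0,0,1],
    [0,0,-89,0,0,0,1],
    [0,0,-94,0,0,0,1],
    [0,0,-98,0,0,0,1],
    [0,0,-99,0,0,0,1],
    [0,0,-99,0,0,0,1],
    [0,0,-99,0,0,0,1]
  ]
}}

```text
t: 14.18
position: [549.0, 227.5, 136.4]
ee_rot: [-0.332, 0.894, -0.146, 0.262]
contact_force: [-4.9, -13.3, 9.4]
width: 13.8
grip_force: 20.0
```

Run:
```python
from d import *
o=ctrl.get_obs();F=frame(-.139);Rt=R.from_quat(o['ee_rot']).as_matrix()
print(o['t'],o['width'],o['contact_force'],F.T@o['torque'],o['joint_positions'],delta(Rt,o['position'],toolR(F,0),o['position']),F.T@(o['position']-[546.4,231.6,138.8]))
```

```text
14.1833 13.849170483518021 [ -4.93099854 -13.29095103   9.39727181] [-2.45108425 -0.31064118  0.2138378 ] [ 0.44042732 -0.04585889  2.12298002 -0.58070524  0.62154594 -1.44010983] (array([-0.2 , -0.38, -1.26]), array([0., 0., 0.])) [ 1.23245658 -3.72450039 -3.8000341 ]
```

Call:
{"fn": "play_rows", "kwargs": {
  "deltas": [
    [0,0,-1,0.03,-0.15,0,1],
    [0,0,-2.5,0.05,-0.27,0,1],
    [0,0,-2.5,0.05,-0.27,0,1],
    [0,0,-2.5,0.05,-0.27,0,1],
    [0,0,-2.5,0.05,-0.27,0,1]
  ]
}}

```text
t: 14.6
position: [549.2, 227.3, 136.5]
ee_rot: [-0.351, 0.887, -0.149, 0.259]
contact_force: [-7.7, -5.0, 6.3]
width: 13.9
grip_force: 20.0
```

Run:
```python
from d import *
o=ctrl.get_obs();F=frame(-.139);Rt=R.from_quat(o['ee_rot']).as_matrix()
print(o['t'],o['width'],o['contact_force'],F.T@o['torque'],F.T@o['contact_force'],delta(Rt,o['position'],toolR(F,0),o['position']),F.T@(o['position']-[546.4,231.6,138.8]))
print(delta(Rt,o['position'],toolR(F,1.05),o['position']))
o,im=snap('side','d1')
print([(np.round(b['rect']).tolist()) for b in ctrl.boxes_of('dial_grip','side')[:1]])
```

```text
14.6 13.917167876330117 [-7.70192588 -4.99717657  6.33819485] [-0.86921313  0.71200782 -0.50783019] [-2.04559991 -6.01610264  9.16985168] (array([ 0.02, -0.26,  1.12]), array([0., 0., 0.])) [ 1.44220797 -3.89337589 -3.8140202 ]
(array([-0.12, -0.24, 61.28]), array([0., 0., 0.]))
[[235.0, 276.0, 105.0, 88.0]]
```

Call:
{"fn": "play_rows", "kwargs": {
  "deltas": [
    [0,0,1,-0.12,0,0,1],
    [0,0,4,-0.24,0,0,1],
    [0,0,9,-0.24,0,0,1],
    [0,0,14,-0.24,0,0,1],
    [0,0,19,-0.24,0,0,1],
    [0,0,24,-0.24,0,0,1],
    [0,0,29,-0.24,0,0,1],
    [0,0,34,-0.24,0,0,1],
    [0,0,39,-0.24,0,0,1],
    [0,0,44,-0.24,0,0,1],
    [0,0,49,-0.24,0,0,1],
    [0,0,54,-0.24,0,0,1],
    [0,0,58,-0.24,0,0,1],
    [0,0,60,-0.24,0,0,1],
    [0,0,61,-0.24,0,0,1],
    [0,0,61,-0.24,0,0,1],
    [0,0,61,-0.24,0,0,1],
    [0,0,61,-0.24,0,0,1]
  ]
}}

```text
t: 16.2
position: [550.2, 229.2, 136.6]
ee_rot: [0.147, 0.943, 0.003, 0.299]
contact_force: [-6.2, -2.5, 3.4]
width: 13.7
grip_force: 20.0
```

Run:
```python
from d import *
o=ctrl.get_obs();F=frame(-.139);Rt=R.from_quat(o['ee_rot']).as_matrix()
print(o['t'],o['width'],F.T@o['torque'],F.T@o['contact_force'],delta(Rt,o['position'],toolR(F,1.05),o['position']),F.T@(o['position']-[546.4,231.6,138.8]))
```

```text
16.2 13.71693824428984 [-0.53361728  0.84546719 -0.19226722] [-2.83217073 -3.32515318  6.08021574] (array([-0.21, -0.2 ,  0.33]), array([0., 0., 0.])) [ 2.07967815 -1.83567024 -4.15645569]
```

Release, back straight out along the tool axis, and look.

Call:
{"fn": "play_rows", "kwargs": {
  "deltas": [
    [0,0,0,0,0,0,1.8],
    [0,0,0,0,0,0,2.6],
    [0,0,0,0,0,0,3.4],
    [0,0,0,0,0,0,3.6],
    [0,0,0,0,0,0,3.6],
    [0,0,0,0,0,-2,3.6],
    [0,0,0,0,0,-5,3.6],
    [0,0,0,0,0,-9,3.6],
    [0,0,0,0,0,-12.5,3.6],
    [0,0,0,0,0,-12.5,3.6],
    [0,0,0,0,0,-12.5,3.6],
    [0,0,0,0,0,-12.5,3.6]
  ]
}}

```text
t: 17.2
position: [480.6, 240.3, 240.0]
ee_rot: [0.146, 0.943, 0.005, 0.3]
contact_force: [0.1, -0.2, -0.4]
width: 36.0
grip_force: 0.0
```

Run:
```python
from h import *
o,w=snap('wrist','w3'); a=ctrl.camera('side'); b=ctrl.camera('scene')
print(o['t'],o['contact_force'],o['position'])
A=cv2.resize(a[150:290,315:505],(400,295),interpolation=2);B=cv2.resize(b[150:280,140:330],(400,295),interpolation=2)
C=cv2.resize(w[100:320,170:470],(400,293),interpolation=2);D=cv2.resize(a[205:402,138:318],(322,293))
im=np.zeros((590,800,3),np.uint8);im[:295,:400]=A;im[:295,400:]=B;im[295:588,:400]=C;im[295:588,400:722]=D
cv2.imwrite('pics/f.png',cv2.convertScaleAbs(im[:,:,::-1],alpha=1.4))
```

```text
17.2 [ 0.14893569 -0.23168538 -0.41523913] [480.57439101 240.25330983 240.04039091]
```

View pics/f.png

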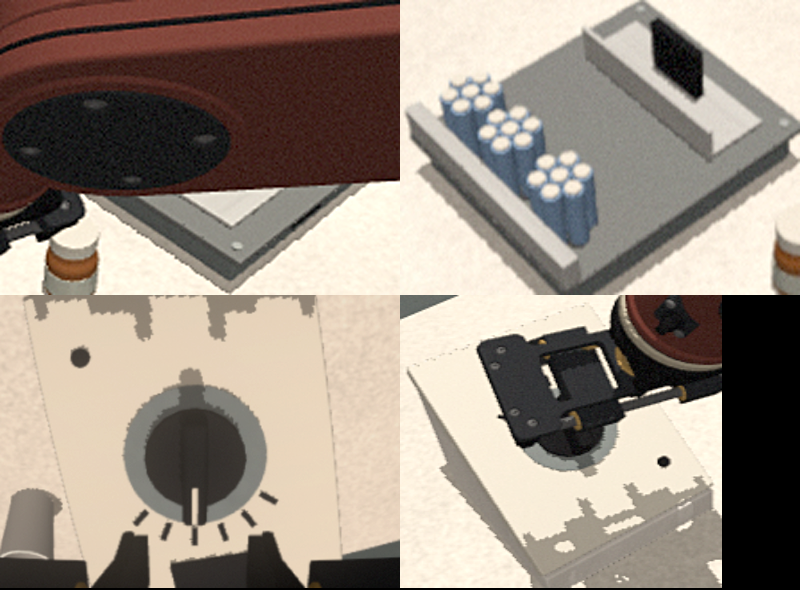

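The selector's line points at the fourth tick from the anticlockwise end (three clicks). The packs stand at the fence and the straightedge at the front. A last numeric check, then hand in.

Run:
```python
from h import *
xs=[]
for u,v in [(173.7,190.1),(193.7,206),(216.5,226.7)]:
    q=R.from_euler('z',.078).apply(atz('scene',u,v,107)-[545.3,-242.6,0]);xs.append(q[0]);print(q.round(1))
if min(xs)>75: print(ctrl.hand_in())
```

```text
[ 79.9 -69.8 107. ]
[ 77.5  -4.3 107. ]
[ 79.1  71.8 107. ]
the job is handed in; nothing more can be done
None
```

The job is handed in; the verdict was not shown. In the last pictures all three packs stand upright against the fence (centres at about 78–80 mm, 72 needed), the straightedge stands on the front of the platform, and the selector rests at three clicks. The jar and beaker were not re-measured at the end, but nothing passed near them.

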